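Trip test of the silversmith's bench power box

ROBOT

A 7-joint arm with a two-finger parallel gripper is mounted at the origin on the work surface. World frame = base frame: x ahead of the robot, y to its left, z up, the work surface at z = 0. Lengths are in m, angles in rad, forces in N, time in s.
With the tool pointing down it reaches from about 0.425 to 0.875 m from the base axis. Payload 8.4 kg.
Tool frame: the origin (TCP) lies at the centre of the arm's flange, where the gripper is bolted on; the fingertips stand 182 mm ahead of it and the grasp point (between the pads) lies 164 mm ahead of it (robot.tip_reach is the distance from the TCP to the fingertips, in m); z points along the fingers, x is the direction in which the jaws open and shut, and the axes are right-handed (so a half turn about z gives the same grasp; the last joint's range is limited). The gripper opens to 87 mm and grips with 3 to 60 N. Pads are 19 mm wide; open, the fingers measure 117 mm over their backs; the gripper's body (75 mm by 190 mm) begins 51 mm behind the grasp point.
Start: joints at [-1.247, 0.333, 0.04, 1.465, -0.013, 1.343, -0.059], TCP at [0.267, 0.593, 0.405] pointing down, gripper open.
Joint ranges: [-2.58, 2.58], [-0.38, 2.09], [-1.3, 1.39], [0.25, 2.4], [-1.5, 4.64], [0.08, 2.09], [-2.65, 2.65]. Speed limits (rad/s): [2.22, 2.22, 2.79, 2.79, 3.14, 3.14, 3.14].

INTERFACE

Orientations are given as a unit quaternion [x, y, z, w].
In Python, from plant import robot, viewer gives the robot as it stands.
- The arm moves only by the tool step_arm, never from a script. Its argument "moves" is one flat list of numbers, 7 for each row, row after row: the shift along the tool's x, y, z in cm, then the turn, a rotation vector about the tool's x, y, z in degrees, then the finger opening in cm, from 0 to 8.7. In form: [tx, ty, tz, rx, ry, rz, grip, tx, ty, tz, rx, ry, rz, grip, ...]. A call has 1 to 10 rows; each row is the pose to reach, as a shift and turn from the pose commanded when the call began, along the tool's axes at that moment; what a row does not reach only later rows make up. A row lasts 1/10 s, in which the tool goes at most 50 mm and 8.59 degrees, less where a joint would pass 70% of its speed; a pose out of reach is approached as far as the arm can. A call with a gripper value outside its range is refused whole. The fingers move at their own pace and stop on an object; the grip force is fixed at half the most. Time passes only in rows, so rows that repeat a pose let the fingers close. It gives the time, the measured TCP pose, the force and the opening at its end, in the units of the state.
- robot.get_state(): the state, without advancing time (a new reading comes with each control period).
- viewer.capture(name): name is "scene" or "side" or "wrist"; returns a dict with "img" (420x560x3 uint8, blue, green, red), "depth" (420x560 float32, m along the optical axis (not along the pixel's ray), 0 where there is no reading), "fx", "fy", "cx", "cy" (pixels), "R" (3x3) and "t" (3): a world point X has camera coordinates R X + t. Camera axes: x right, y down, z forward; pixel columns grow to the right and rows downward; lengths in m; the calibration is good to about 2 mm. A picture is of the moment at which its call begins.
- robot.sign_off(): hands the job in, once; it reports no verdict.
The state is a dict: "time": time; "q": joint angles; "joint_velocities": joint speeds; "joint_efforts": joint torques, N m; "tool_pos": TCP position; "tcp_rot": TCP orientation; "ft_force": force on the tool from outside, world axes, zero at the start; "ft_torque": the same for the moment, N m; "gripper_width": finger opening in m.
Only numpy, scipy, OpenCV 4.12 (cv2) and the standard library are available. Lean on these libraries where they do the work, as an engineer would, in place of code of your own. Each camera call takes 0.05 s, during which the arm holds its last target. There are 200 camera calls.

TASK

Test the safety trip of the bench power box before the lamp is used: first move the pink can away from in front of the red lever, leaving it standing upright on the bench well clear of the lever's swing, and press the yellow test button so that the lever drops by itself. Then swing the lever fully back up so that it stays there, and only after that slide the lamp dimmer's white grip until it is level with the green marker. Leave the other things on the bench where they are and do not knock the can over.

Things in the scene. Friction and masses are not known exactly. Their poses are not given: they have to be found in the camera images.
- power_box: grey power box fixed to the bench, 110 (x) x 220 (y) x 92 mm high, front with round outlets to its -x; origin: centre of its underside. In its own frame the lever's hinge line runs along y at x = 0, z = 80 mm; the lever swings in the plane y = -35 mm through a 34 mm slot open to the front and top; the yellow test button is at x = -18, y = +75 mm on top
- lever (a joint): angle of the red lever, rad: 0 = fully up (leaning 0.2 rad back from vertical to the box's +x, where its weight holds it), growing as it falls forward to the box's -x; 1.65 = fully dropped, nearly level, its cross bar 120 mm in front of the hinge line and about 95 mm over the bench. It tips over by its own weight (about 1 N at the bar) either side of vertical (0.2 rad)
- lever_bar (a point): centre of the red cross bar at the lever's end: round, 16 mm thick, 70 mm long along the box's y, 120 mm from the hinge line. The lever's arm is 20 mm wide, 12 mm thick
- test_button (a joint): travel of the test button, m: 0 = out, 0.008 = fully in (about 4 to 5 N); it trips the lever at about 5 mm and springs back
- button_top (a point): centre of the top face of the yellow test button, 28 mm wide, 108 mm over the bench, in a white collar; pressed straight down
- can: pink aerosol can with a white cap, 56 mm wide (48 mm above z = 120 mm), 150 mm high, about 0.25 kg, loose, standing; origin: centre of its underside, z up its axis. It starts in front of the power box, in the lever's way
- dimmer: dark wood lamp dimmer fixed to the bench, 100 (x) x 210 (y) x 40 mm high; origin: centre of its underside. On it an aluminium track 40 mm wide, 170 mm long, 14 mm high lies along its y
- fader (a joint): position of the dimmer's grip, m: 0 = at the -y end, 0.12 = at the +y end; friction about 1.5 N
- fader_top (a point): centre of the top of the dimmer's white grip: 28 (x) x 20 (y) x 40 mm high, its top 94 mm over the bench; slides along the dimmer's y
- marker: green marker: two tabs on the dimmer's top, one each side of the track, 12 mm wide along y; origin midway between them on the track's centre line, 40 mm over the bench. The grip is set when it has the same y as this origin in the dimmer's frame
- glasses_case: dark grey glasses case, 150 (x) x 60 (y) x 45 mm high, loose; origin: centre of its underside. Leave alone
- pen_tray: wooden pen tray with three pens, 170 (x) x 65 (y) x 18 mm high, loose; origin: centre of its underside. Leave alone
- pliers: pliers with light blue handles, 165 (x) x 66 (y) x 15 mm high, loose, lying flat; origin: about the middle, at the bench. Leave alone
- wood_block: wooden block with a small dark pouch on it, 70 (x) x 110 (y) x 56 mm high, loose, in front of the dimmer; origin: centre of its underside. Leave alone
- lamp: steel desk lamp fixed to the bench behind the work: base 130 mm wide, thin stem, head about 80 mm to the robot's side of the base centre, 280 to 390 mm over the bench; origin: centre of the base's underside
Things that resemble listed ones, but are neither listed nor needed, are in the scene too. There is more than one size of the dimmer; the one meant has the size given above.

How it is judged:
By the outcome, as a careful person would: the job done as asked, in the order asked, and still so for the second after the job is handed in, with the robot touching nothing.
It also fails if it takes over 70 s, if anything falls off the work surface, if the arm or the gripper's body presses on something with over 40 N, if the wrist force passes 120 N, or if a joint passes its speed limit or range.

## Working session

There is one attempt and no reset: what is moved stays moved. The work goes in short steps, Python scripts to look and compute and a tool call to move; the robot and the scene stay as the last step left them, time stands still between calls to the robot, and variables do not carry over. Pictures are saved under pics/ and viewed, about 8 in all and at most 12, crops included, and the job is handed in when it is done.

Besides the shell and the picture viewer there is one more tool, called after "Request:" as name(argument=value, ...) on one line, values as JSON. step_arm: Moves the arm, as the interface text tells. Its arguments: {"type":"object","properties":{"moves":{"type":"array","items":{"type":"number"}}},"required":["moves"]}

```bash
mkdir -p pics; ls; cat > h.py <<'E'
import numpy as np,cv2
from plant import robot,viewer
def cap(n,f=None):
    c=viewer.capture(n)
    if f: cv2.imwrite('pics/'+f,c['img'])
    np.savez('/tmp/'+n+'.npz',**c)
    return c
def ray(c,u,v,z):
    d=c['R'].T@np.array([(u-c['cx'])/c['fx'],(v-c['cy'])/c['fy'],1]);o=-c['R'].T@c['t']
    return o+d*(z-o[2])/d[2]
def cloud(c):
    v,u=np.indices(c['depth'].shape);d=c['depth']
    P=np.stack([(u-c['cx'])/c['fx']*d,(v-c['cy'])/c['fy']*d,d],-1)
    return (P-c['t'])@c['R']
E
python3 - <<'E'
from h import *
for n in('scene','side'):
    c=cap(n,n+'1.png');print(n,-c['R'].T@c['t'],c['R'][2])
s=robot.get_state();print(s)
E
```

```text
pics
scene [ 1.64980991 -0.21210149  1.41534604] [-0.65664137  0.11820802 -0.74488185]
side [0.51122928 0.71517235 0.78181157] [ 0.0499204  -0.72994787 -0.68167739]
{'time': 0.1, 'q': array([-1.2472069 ,  0.33381371,  0.03987777,  1.46614501, -0.01338138,
        1.34328822, -0.0584989 ]), 'joint_velocities': array([-1.21693362e-03, -1.37288455e-03,  1.14550642e-04, -1.91533816e-03,
        6.07629639e-04, -2.01687134e-03, -9.87287912e-06]), 'joint_efforts': array([ 4.43929079e-03, -6.57803822e+01,  1.34016585e+00, -4.04711831e+01,
       -5.96097205e-02,  4.08635207e-02,  6.92022013e-05]), 'tool_pos': array([0.26664969, 0.59262418, 0.40398376]), 'tcp_rot': array([ 8.39737446e-01,  5.42992210e-01, -5.50857659e-04,  4.22636608e-04]), 'ft_force': array([ 0.46052886,  0.06511438, -0.28389819]), 'ft_torque': array([ 0.02487788, -0.00096183,  0.05492887]), 'gripper_width': 0.08689781732037416}
```

View pics/scene1.png

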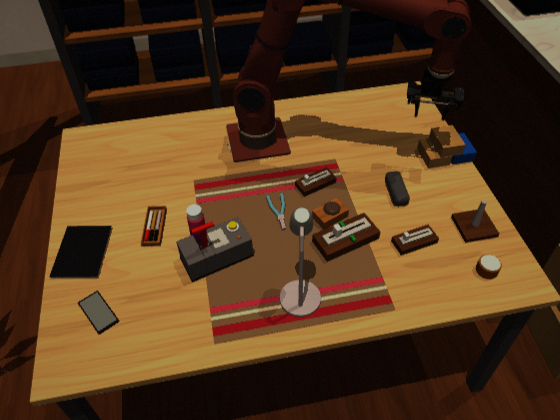

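View pics/side1.png

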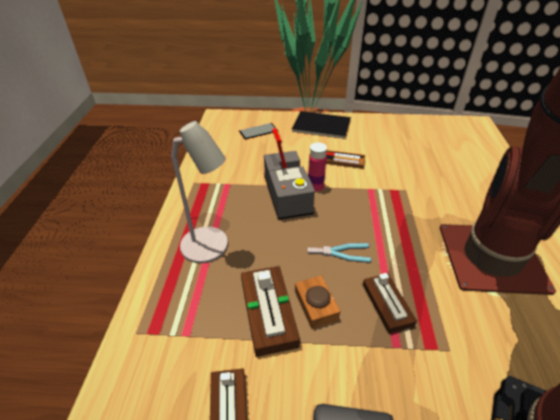

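The scene view looks from +x: can cap at (194,211), lever at (203,232), button at (232,226), target dimmer at (346,236) with green tabs, grip at its upper-left end, lamp head at (302,217). The side view has the cap at (317,150), button (299,183), grip (265,278), and tabs (253,304)/(282,299).

```bash
cat > m.py <<'E'
from h import *
for n in('scene','side'):
    c=cap(n);P=cloud(c);h=cv2.cvtColor(c['img'],cv2.COLOR_BGR2HSV);ok=c['depth']>0
    H,S,V=[h[...,i].astype(int) for i in range(3)]
    v,u=np.indices(H.shape)
    def rep(name,m):
        m=m&ok;nn,l,st,ce=cv2.connectedComponentsWithStats(m.astype(np.uint8))
        for i in range(1,nn):
            if st[i,4]>8:
                q=P[l==i];print(n,name,st[i,4],ce[i].round(1),'med',np.median(q,0).round(3),'min',np.percentile(q,3,0).round(3),'max',np.percentile(q,97,0).round(3))
    reg=(P[...,0]>.35)&(P[...,0]<.95)&(abs(P[...,1])<.5)
    rep('yellow',reg&(H>22)&(H<35)&(S>170)&(V>120)&(P[...,2]>.08))
    rep('green',reg&(H>45)&(H<80)&(S>120)&(V>60))
    rep('white',reg&(S<60)&(V>130)&(P[...,2]>.08)&(P[...,2]<.17))
    rep('lev',reg&((H<6)|(H>176))&(S>180)&(P[...,2]>.1))
    rep('pink',reg&(H>160)&(H<=176)&(S>100)&(P[...,2]>.02))
    # tops
    for name,z0,z1 in(('box',.086,.098),('dim',.035,.046),):
        m=reg&(P[...,2]>z0)&(P[...,2]<z1)&ok
        nn,l,st,ce=cv2.connectedComponentsWithStats(m.astype(np.uint8))
        for i in range(1,nn):
            if st[i,4]>150:
                q=P[l==i][:,:2].astype(np.float32);r=cv2.minAreaRect(q*1000);print(n,name,st[i,4],ce[i].round(),r)
E
python3 m.py
```

```text
scene yellow 49 [232.1 224. ] med [ 0.524 -0.168  0.107] min [ 0.498 -0.18   0.089] max [ 0.538 -0.156  0.114]
scene green 20 [341.5 223.2] med [0.55 0.2  0.05] min [0.5   0.194 0.003] max [0.561 0.211 0.056]
scene green 21 [352.6 237.2] med [0.616 0.218 0.049] min [0.601 0.213 0.042] max [0.629 0.226 0.054]
scene white 124 [193.5 209.8] med [ 0.475 -0.284  0.149] min [ 0.454 -0.304  0.144] max [ 0.496 -0.263  0.156]
scene white 18 [235.7 227.6] med [ 0.535 -0.156  0.097] min [ 0.511 -0.173  0.089] max [ 0.547 -0.149  0.105]
scene white 31 [337.4 227.1] med [0.599 0.169 0.094] min [0.586 0.16  0.089] max [0.611 0.177 0.1  ]
scene lev 215 [202.4 232.2] med [ 0.597 -0.265  0.196] min [ 0.582 -0.291  0.101] max [ 0.613 -0.232  0.208]
scene pink 131 [195.2 224.5] med [ 0.498 -0.287  0.11 ] min [ 0.482 -0.309  0.057] max [ 0.609 -0.26   0.192]
scene box 1519 [214. 242.] ((567.0216674804688, -234.690673828125), (116.6788330078125, 220.91822814941406), 16.61129379272461)
scene dim 301 [398. 187.] ((417.69671630859375, 449.27734375), (58.57780456542969, 138.5248565673828), 84.35350799560547)
[... 1378 characters left out ...]
375), (46.45309066772461, 60.938045501708984), 16.064916610717773)
side box 1205 [287. 177.] ((562.1006469726562, -231.37420654296875), (110.15292358398438, 223.10972595214844), 16.81076431274414)
side dim 2125 [269. 311.] ((582.265869140625, 207.95350646972656), (99.76245880126953, 211.7801971435547), 16.34145736694336)
side dim 782 [317. 299.] ((470.16552734375, 182.48968505859375), (70.91849517822266, 111.76493072509766), 22.30110740661621)
side dim 404 [227. 400.] ((641.2487182617188, 419.9934387207031), (26.81761360168457, 85.05976104736328), 10.492547988891602)
side dim 813 [345. 413.] ((412.3863525390625, 438.8136901855469), (29.124914169311523, 122.92266845703125), 89.60084533691406)
```

```bash
cat >> h.py <<'E'
from scipy.spatial.transform import Rotation as Ro
def down(a): # tool down, tool x at world angle a deg
    c,s=np.cos(np.radians(a)),np.sin(np.radians(a));return Ro.from_matrix(np.array([[c,s,0],[s,-c,0],[0,0,-1.]]))
def mv(p,a,st=None,R=None):
    s=st or robot.get_state();R0=R or Ro.from_quat(s['tcp_rot'])
    return np.r_[100*R0.inv().apply(np.array(p)-s['tool_pos']),np.degrees((R0.inv()*down(a)).as_rotvec())].round(2)
E
python3 - <<'E'
from h import *
for n in('scene','side'):
    c=dict(np.load(f'/tmp/{n}.npz'));P=cloud(c);ok=(c['depth']>0)&(abs(P[...,1])<.35)&(P[...,0]>.4)
    q=P[ok&(P[...,2]>.25)&(P[...,2]<.42)&(P[...,0]<1.0)];print(n,'lamp',np.percentile(q,[1,50,99],0).round(3).tolist())
    h=cv2.cvtColor(c['img'],cv2.COLOR_BGR2HSV);H,S,V=[h[...,i].astype(int) for i in range(3)]
    m=ok&(H>80)&(H<110)&(S>40)&(V>100)&(P[...,0]<.7);q=P[m];print('pliers',m.sum(),np.percentile(q,[3,50,97],0).round(3).tolist())
    m=ok&(P[...,1]<-.3)&(P[...,2]>.008)&(P[...,2]<.03)&(P[...,0]<.6);q=P[m];print('tray',m.sum(),np.percentile(q,[3,50,97],0).round(3).tolist())
for p,a in(([.5,.12,.404],0),([.474,-.282,.404],-73.4)): print(mv(p,a))
E
```

```text
scene lamp [[0.732, -0.019, 0.256], [0.767, -0.0, 0.347], [0.82, 0.038, 0.383]]
pliers 38 [[0.402, -0.011, 0.007], [0.414, 0.008, 0.012], [0.432, 0.025, 0.017]]
tray 10 [[0.568, -0.349, 0.01], [0.585, -0.344, 0.015], [0.599, -0.34, 0.028]]
side lamp [[0.691, -0.004, 0.259], [0.735, 0.031, 0.333], [0.811, 0.049, 0.38]]
pliers 107 [[0.4, -0.007, 0.0], [0.415, 0.009, 0.011], [0.431, 0.028, 0.014]]Traceback (most recent call last):
  File "<stdin>", line 7, in <module>
    return _quantile_unchecked(
        a, q, axis, out, overwrite_input, method, keepdims, weights)
    return _ureduce(a,
                    func=_quantile_ureduce_func,
    ...<5 lines>...
                    overwrite_input=overwrite_input,
                    method=method)
    r = func(a, **kwargs)
    result = _quantile(arr,
                       quantiles=q,
    ...<2 lines>...
                       out=out,
                       weights=wgt)
    slices_having_nans = np.isnan(arr[-1, ...])
                                  ~~~^^^^^^^^^
IndexError: index -1 is out of bounds for axis 0 with size 0
```

```bash
python3 - <<'E'
from h import *
for p,a in(([.5,.12,.404],0),([.474,-.282,.404],-73.4)): print(mv(p,a))
E
```

```text
[-3.353e+01  4.067e+01  6.000e-02  3.000e-02  5.000e-02  6.578e+01]
[-7.1260e+01  5.4800e+01  9.0000e-02  7.0000e-02  2.0000e-02  1.3918e+02]
```

Request:
step_arm(moves=[-33.5, 40.7, 0, 0, 0, 66, 8.7, -33.5, 40.7, 0, 0, 0, 66, 8.7, -33.5, 40.7, 0, 0, 0, 66, 8.7, -33.5, 40.7, 0, 0, 0, 66, 8.7, -33.5, 40.7, 0, 0, 0, 66, 8.7, -33.5, 40.7, 0, 0, 0, 66, 8.7, -33.5, 40.7, 0, 0, 0, 66, 8.7, -33.5, 40.7, 0, 0, 0, 66, 8.7, -33.5, 40.7, 0, 0, 0, 66, 8.7, -33.5, 40.7, 0, 0, 0, 66, 8.7])

```text
time: 1.2
tool_pos: [0.4888, 0.1425, 0.405]
tcp_rot: [1.0, -0.002, 0.0, -0.0]
ft_force: [0.3, 0.8, 0.5]
gripper_width: 0.0871
```

```bash
python3 - <<'E'
from h import *
print(mv([.474,-.282,.404],-73.4),robot.get_state()['tool_pos'],robot.get_state()['q'])
E
```

```text
[-1.310e+00  4.246e+01  7.000e-02 -4.000e-02  0.000e+00  7.317e+01] [0.48875948 0.14249619 0.40498544] [-0.83089463  0.03334503  0.47529769  1.82233654 -0.01632984  1.28906386
 -0.35530658]
```

Request:
step_arm(moves=[-1.3, 42.5, 0, 0, 0, 73, 8.7, -1.3, 42.5, 0, 0, 0, 73, 8.7, -1.3, 42.5, 0, 0, 0, 73, 8.7, -1.3, 42.5, 0, 0, 0, 73, 8.7, -1.3, 42.5, 0, 0, 0, 73, 8.7, -1.3, 42.5, 0, 0, 0, 73, 8.7, -1.3, 42.5, 0, 0, 0, 73, 8.7, -1.3, 42.5, 0, 0, 0, 73, 8.7, -1.3, 42.5, 0, 0, 0, 73, 8.7, -1.3, 42.5, 0, 0, 0, 73, 8.7])

```text
time: 2.2
tool_pos: [0.4722, -0.2844, 0.4049]
tcp_rot: [0.8, -0.6, 0.0, 0.001]
ft_force: [0.6, 0.2, 0.0]
gripper_width: 0.0871
```

```bash
python3 - <<'E'
from h import *
c=cap('wrist','w1.png')
s=robot.get_state();print(s['tool_pos'],s['q'],mv([.474,-.282,.277],-73.4))
E
```

```text
[ 0.47300344 -0.28204298  0.40460053] [-0.35923939  0.16810425  0.92160966  1.74491927 -0.13755392  1.29719391
 -0.68872081] [ 0.02 -0.11 12.76  0.06 -0.04 -0.03]
```

View pics/w1.png

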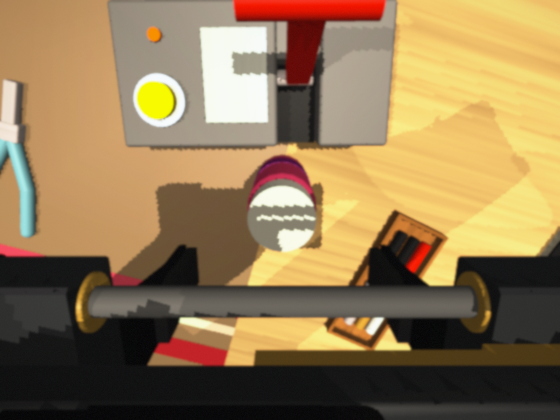

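Wrist view: cap (282,215) between the open fingers, button (157,100), lever bar (310,8), pliers to the left. I'll refine by rays.

```bash
python3 - <<'E'
from h import *
c=dict(np.load('/tmp/wrist.npz'))
print('cap',ray(c,282,215,.15),'but',ray(c,157,100,.108),'boxfrontL',ray(c,126,146,.092),'boxfrontR',ray(c,387,143,.092),'slot',ray(c,294,142,.092))
print('tray',ray(c,395,212,.018),ray(c,330,320,.018),ray(c,445,237,.018))
print(robot.get_state()['tool_pos'])
E
```

```text
cap [ 0.47698958 -0.28317926  0.15      ] but [ 0.52626104 -0.16942621  0.108     ] boxfrontL [ 0.48156047 -0.1458604   0.092     ] boxfrontR [ 0.54500796 -0.35499975  0.092     ] slot [ 0.5240368  -0.27999401  0.092     ]
tray [ 0.47654075 -0.41389328  0.018     ] [ 0.32612658 -0.38801635  0.018     ] [ 0.46473226 -0.47917599  0.018     ]
[ 0.47300344 -0.28204298  0.40460053]
```

Request:
step_arm(moves=[0, -0.3, 4, 0, 0, 0, 8.7, 0, -0.3, 8, 0, 0, 0, 8.7, 0, -0.3, 11, 0, 0, 0, 8.7, 0, -0.3, 12.8, 0, 0, 0, 8.7, 0, -0.3, 12.8, 0, 0, 0, 8.7, 0, -0.3, 12.8, 0, 0, 0, 4, 0, -0.3, 12.8, 0, 0, 0, 4, 0, -0.3, 12.8, 0, 0, 0, 4, 0, -0.3, 12.8, 0, 0, 0, 4, 0, -0.3, 12.8, 0, 0, 0, 4])

```text
time: 3.25
tool_pos: [0.4768, -0.2797, 0.2774]
tcp_rot: [0.803, -0.596, 0.001, -0.0]
ft_force: [-0.0, -0.7, 0.7]
gripper_width: 0.0556
```

Request:
step_arm(moves=[0, 0, -1.2, 0, 0, 0, 4, 0, 0, -2.5, 0, 0, 0, 4, -2, 0, -2.5, 0, 0, 0, 4, -5, 0.2, -2.5, 0, 0, 0, 4, -8.5, 0.3, -2.5, 0, 0, 0, 4, -12, 0.5, -2.5, 0, 0, 0, 4, -15, 0.7, -2.5, 0, 0, 0, 4, -17, 0.7, -2.5, 0, 0, 0, 4, -17, 0.7, -2.5, 0, 0, 0, 4, -17, 0.7, -1.5, 0, 0, 0, 4])

```text
time: 4.25
tool_pos: [0.4215, -0.1191, 0.2932]
tcp_rot: [0.803, -0.596, 0.001, -0.002]
ft_force: [-0.1, -0.9, -3.0]
gripper_width: 0.0555
```

Request:
step_arm(moves=[0, 0, 0.8, 0, 0, 0, 4, 0, 0, 1.4, 0, 0, 0, 4, 0, 0, 1.5, 0, 0, 0, 4, 0, 0, 1.5, 0, 0, 0, 8.7, 0, 0, 1.5, 0, 0, 0, 8.7, 0, 0, 1.5, 0, 0, 0, 8.7, 0, 0, 1.5, 0, 0, 0, 8.7, 0, 0, -3, 0, 0, 0, 8.7, 0, 0, -7, 0, 0, 0, 8.7, 0, 0, -11, 0, 0, 0, 8.7])

```text
time: 5.25
tool_pos: [0.4204, -0.1189, 0.4033]
tcp_rot: [0.803, -0.597, -0.0, 0.0]
ft_force: [0.7, -0.4, 0.5]
gripper_width: 0.0866
```

```bash
python3 - <<'E'
from h import *
s=robot.get_state();print(s['tool_pos'],s['gripper_width'])
cap('side','s2.png')
print(mv([.526,-.167,.36],-73.4))
E
```

```text
[ 0.42042019 -0.11893189  0.40330155] 0.08664795004378531
[ 7.53 -8.57  5.   -0.42 -0.07  0.12]
```

View pics/s2.png

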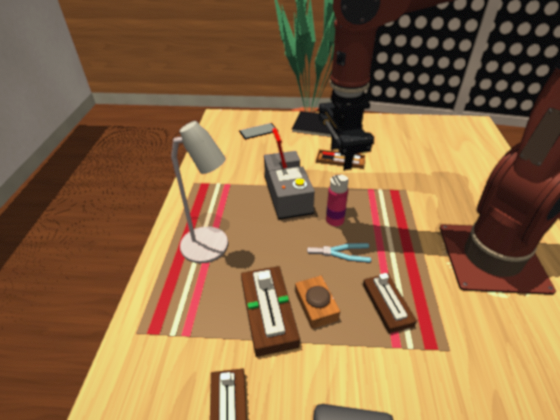

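Can stands upright at (337,200), clear of the lever. Now turn the jaws along box x (keeps the gripper body clear of the lever's swing), close, and go above the button.

Request:
step_arm(moves=[1.5, -1.7, 0, 0, 0, -9, 0, 3, -3.4, 0, 0, 0, -18, 0, 4.5, -5.1, 0, 0, 0, -27, 0, 6, -6.9, 0, 0, 0, -36, 0, 7.5, -8.6, 0, 0, 0, -45, 0, 7.5, -8.6, 0, 0, 0, -54, 0, 7.5, -8.6, 0, 0, 0, -63, 0, 7.5, -8.6, 0, 0, 0, -72, 0, 7.5, -8.6, 0, 0, 0, -81, 0, 7.5, -8.6, 0, 0, 0, -90, 0])

```text
time: 6.3
tool_pos: [0.5248, -0.1657, 0.4015]
tcp_rot: [0.994, 0.111, -0.0, 0.0]
ft_force: [0.0, 0.3, -0.8]
gripper_width: 0.0148
```

Request:
step_arm(moves=[0, 0, 0, 0, 0, -4.5, 0, 0, 0, 4, 0, 0, -4.5, 0, 0, 0, 8, 0, 0, -4.5, 0, 0, 0, 8, 0, 0, -4.5, 0])

```text
time: 6.7
tool_pos: [0.5231, -0.1648, 0.3174]
tcp_rot: [0.989, 0.147, -0.004, -0.001]
ft_force: [-0.1, 1.2, 0.9]
gripper_width: 0.0008
```

```bash
python3 - <<'E'
from h import *
c=cap('wrist','w2.png');P=cloud(c);h=cv2.cvtColor(c['img'],cv2.COLOR_BGR2HSV);H,S,V=[h[...,i] for i in range(3)]
m=(H>22)&(H<35)&(S>170)&(V>150)&(abs(P[...,2]-.105)<.015);v,u=np.nonzero(m);print(len(u),u.mean(),v.mean(),ray(c,(u.min()+u.max())/2,(v.min()+v.max())/2,.108))
s=robot.get_state();print(s['tool_pos'],s['gripper_width'],s['ft_force'],mv([.526,-.167,.2835],16.6))
E
```

```text
730 287.85753424657537 237.55068493150685 [ 0.52414687 -0.16118168  0.108     ]
[ 0.52403689 -0.16545389  0.32031337] 0.0003987181308986315 [ 0.01658689 -0.17026737 -0.19767466] [ 0.16  0.21  3.68 -0.07  0.26  0.23]
```

View pics/w2.png

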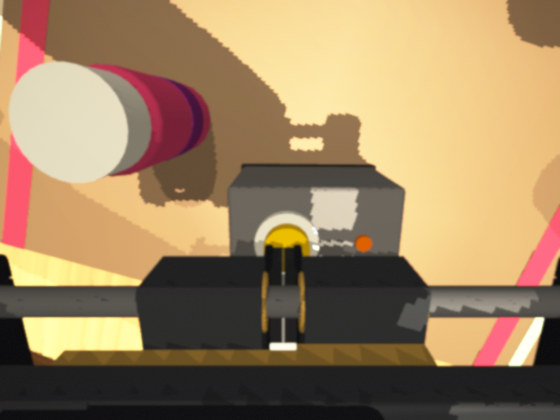

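The closed fingertips are over the yellow button at (287,240), and the can at (75,120) is clear of the gripper. Pressing.

Request:
step_arm(moves=[0.1, 0, 2, 0, 0, 0, 0, 0.1, 0, 2.9, 0, 0, 0, 0, 0.1, 0, 3.3, 0, 0, 0, 0, 0.1, 0, 3.6, 0, 0, 0, 0, 0.1, 0, 3.75, 0, 0, 0, 0, 0.1, 0, 3.75, 0, 0, 0, 0])

```text
time: 7.35
tool_pos: [0.526, -0.1655, 0.2849]
tcp_rot: [0.989, 0.147, 0.0, 0.0]
ft_force: [-0.2, 0.8, 1.9]
gripper_width: 0.0003
```

```bash
python3 - <<'E'
from h import *
print(robot.get_state()['tool_pos'],robot.get_state()['ft_force'])
c=cap('side','s3.png');P=cloud(c);h=cv2.cvtColor(c['img'],cv2.COLOR_BGR2HSV);H,S,V=[h[...,i] for i in range(3)]
m=((H<6)|(H>176))&(S>180)&(P[...,2]>.06)&(P[...,0]>.4)&(P[...,0]<.65)&(P[...,1]<-.2)&(P[...,1]>-.4);print(m.sum(),np.percentile(P[m],[3,50,97],0).round(3))
E
```

```text
[ 0.52600176 -0.16551847  0.28486986] [-0.20854089  0.76730895  1.8695237 ]
9 [[ 0.565 -0.273  0.096]
 [ 0.568 -0.264  0.101]
 [ 0.574 -0.26   0.108]]
```

Request:
step_arm(moves=[0, 0, -2, 0, 0, 0, 0, 0, 0, -6, 0, 0, 0, 1, 0, 0, -10, 0, 0, 0, 3, 0, 0, -10, 0, 0, 0, 4])

```text
time: 7.8
tool_pos: [0.5269, -0.1667, 0.3894]
tcp_rot: [0.989, 0.146, 0.004, 0.001]
ft_force: [-0.1, -1.2, 0.4]
gripper_width: 0.0167
```

```bash
python3 - <<'E'
from h import *
for n in('scene','side'):
    c=cap(n);P=cloud(c);h=cv2.cvtColor(c['img'],cv2.COLOR_BGR2HSV);H,S,V=[h[...,i] for i in range(3)]
    m=((H<6)|(H>176))&(S>180)&(P[...,2]>.06)&(P[...,0]>.4)&(P[...,0]<.65)&(P[...,1]<-.2)&(P[...,1]>-.4);print(n,m.sum(),np.percentile(P[m],[3,50,97],0).round(3).tolist())
b=np.array([.459,-.300]);by=np.array([-.286,.958]);g=b-.021*by
print(g,mv([g[0],g[1],.404],16.6))
E
```

```text
scene 562 [[0.46, -0.32, 0.085], [0.542, -0.22, 0.474], [0.565, -0.201, 0.628]]
side 190 [[0.45, -0.321, 0.084], [0.493, -0.285, 0.094], [0.564, -0.268, 0.101]]
[ 0.465006 -0.320118] [-10.3   13.02  -1.91   0.02  -0.12   0.26]
```

The lever has dropped (red now down at z≈0.09 out to x≈0.45). Go above one half of the bar and look.

Request:
step_arm(moves=[-2.6, 3.2, -2, 0, 0, 0, 5, -5.2, 6.5, -2, 0, 0, 0, 5, -7.8, 9.8, -2, 0, 0, 0, 5, -10.3, 13, -2, 0, 0, 0, 5, -10.3, 13, -2, 0, 0, 0, 5, -10.3, 13, -2, 0, 0, 0, 5])

```text
time: 8.5
tool_pos: [0.464, -0.3204, 0.403]
tcp_rot: [0.989, 0.145, -0.001, -0.0]
ft_force: [-0.1, -0.2, -0.1]
gripper_width: 0.05
```

```bash
python3 - <<'E'
from h import *
c=cap('wrist','w3.png');P=cloud(c);h=cv2.cvtColor(c['img'],cv2.COLOR_BGR2HSV);H,S,V=[h[...,i] for i in range(3)]
m=((H<6)|(H>176))&(S>180)&(P[...,2]>.06)&(P[...,2]<.13)
q=P[m]-[.574,-.2655,0];a=np.radians(16.6);B=np.c_[q[:,:2]@[np.cos(a),np.sin(a)],q[:,:2]@[-np.sin(a),np.cos(a)],q[:,2]]
print(m.sum(),np.percentile(B,[1,50,99],0).round(4).tolist())
f=B[B[:,0]<np.percentile(B[:,0],1)+.016];print(np.percentile(f,[2,50,98],0).round(4).tolist())
print(robot.get_state()['tool_pos'],robot.get_state()['gripper_width'])
E
```

```text
4293 [[-0.126, -0.0335, 0.0816], [-0.0817, -0.001, 0.0966], [-0.0046, 0.0314, 0.1042]]
[[-0.126, -0.0346, 0.0987], [-0.1187, 0.0011, 0.1023], [-0.1111, 0.0322, 0.1043]]
[ 0.46488058 -0.31922884  0.40311764] 0.04987009069907308
```

View pics/w3.png

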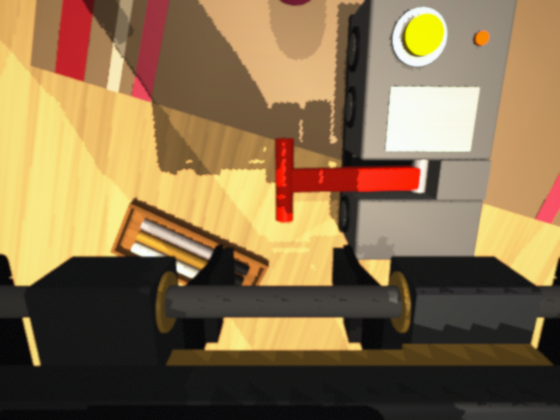

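Bar at (285,180), arm to the right; the drop matches the model. Descend onto the bar's -y half and grip.

Request:
step_arm(moves=[0.1, 0.4, 4.5, 0, 0, 0, 5, 0.1, 0.4, 9, 0, 0, 0, 5, 0.1, 0.4, 12.5, 0, 0, 0, 5, 0.1, 0.4, 14.2, 0, 0, 0, 5, 0.1, 0.4, 14.2, 0, 0, 0, 5, 0.1, 0.4, 14.2, 0, 0, 0, 1, 0.1, 0.4, 14.2, 0, 0, 0, 1, 0.1, 0.4, 14.2, 0, 0, 0, 1, 0.1, 0.4, 14.2, 0, 0, 0, 1])

```text
time: 9.45
tool_pos: [0.4672, -0.3229, 0.2626]
tcp_rot: [0.989, 0.147, 0.0, -0.0]
ft_force: [-0.6, -0.4, 0.2]
gripper_width: 0.0258
```

Request:
step_arm(moves=[0, 0, 0, 0, 0, 0, 1, 0, 0, 0, 0, 0, 0, 1, 0, 0, 0, 0, 0, 0, 1])

```text
time: 9.75
tool_pos: [0.4658, -0.3237, 0.2623]
tcp_rot: [0.989, 0.146, -0.001, -0.0]
ft_force: [-5.3, 0.1, 4.4]
gripper_width: 0.0152
```

Request:
step_arm(moves=[0.3, 0, -1.4, 0, 0, 0, 1, 0.7, 0, -2.9, 0, 0, 0, 1, 1.35, 0, -4.2, 0, 0, 0, 1, 2.15, 0, -5.5, 0, 0, 0, 1, 3.1, 0, -6.7, 0, 0, 0, 1, 4.2, 0, -7.7, 0, 0, 0, 1, 5.1, 0, -8.4, 0, 0, 0, 1, 6.2, 0, -9, 0, 0, 0, 1, 7.2, 0, -9.55, 0, 0, 0, 1, 8.4, 0, -10, 0, 0, 0, 1])

```text
time: 10.75
tool_pos: [0.5469, -0.2998, 0.3642]
tcp_rot: [0.989, 0.146, 0.0, 0.0]
ft_force: [-3.5, -2.5, 4.8]
gripper_width: 0.015
```

Request:
step_arm(moves=[0.9, 0, -0.2, 0, 0, 0, 1, 1.8, 0, -0.4, 0, 0, 0, 1, 2.7, 0, -0.5, 0, 0, 0, 1, 3.6, 0, -0.5, 0, 0, 0, 1, 4.7, 0, -0.5, 0, 0, 0, 1, 5.6, 0, -0.4, 0, 0, 0, 1, 5.9, 0, -0.3, 0, 0, 0, 1, 5.9, 0, -0.3, 0, 0, 0, 1])

```text
time: 11.55
tool_pos: [0.6031, -0.283, 0.3661]
tcp_rot: [0.989, 0.146, -0.001, 0.0]
ft_force: [-9.2, -3.3, 9.3]
gripper_width: 0.0154
```

Request:
step_arm(moves=[0, 0, 0, 0, 0, 0, 2.5, 0, 0, 0, 0, 0, 0, 4, 0, 0, 0, 0, 0, 0, 5, 0, 0, 0, 0, 0, 0, 6, 0, 0, 0, 0, 0, 0, 6, 0, 0, -3, 0, 0, 0, 6, 0, 0, -7, 0, 0, 0, 6, 0, 0, -11, 0, 0, 0, 6, 0, 0, -13, 0, 0, 0, 6])

```text
time: 12.45
tool_pos: [0.6037, -0.2821, 0.4991]
tcp_rot: [0.989, 0.146, 0.002, 0.001]
ft_force: [-0.1, -0.8, 0.1]
gripper_width: 0.0598
```

```bash
sed -n 1,22p m.py > m2.py; python3 m2.py | grep -E 'lev|green|white|pink'; python3 - <<'E'
from h import *
s=robot.get_state();print(s['tool_pos'],s['gripper_width'],s['q'],s['ft_force'])
print(mv([.594,.172,.49],106.4),mv([.594,.172,.49],-73.6))
E
```

```text
[ 0.60373998 -0.28212227  0.49905185] 0.05982258853323496 [-0.22956452  0.43649212  0.88630598  1.29954936 -0.33471607  1.55228162
  0.90725668] [-0.10775158 -0.76351282  0.13131686]
[ 1.223e+01 -4.375e+01  8.400e-01  2.500e-01 -3.000e-02 -8.955e+01] [ 1.223e+01 -4.375e+01  8.400e-01 -3.000e-02 -2.500e-01  9.045e+01]  File "m2.py", line 22
    if st[i,4]>150:
IndentationError: expected an indented block after 'if' statement on line 22
```

Request:
step_arm(moves=[-0.4, -4.9, 0, 0, 0, -8, 6, -0.4, -9.8, 0, 0, 0, -16, 6, -0.4, -14.7, 0, 0, 0, -24, 6, -0.4, -19.5, 0, 0, 0, -32, 6, -0.4, -24.3, 0, 0, 0, -40, 6, 2.2, -28, 0, 0, 0, -48, 6, 4.7, -32, 0, 0, 0, -56, 6, 7.2, -36, 0, 0, 0, -64, 6, 9.7, -40, 0, 0, 0, -72, 6, 12.2, -43.7, 0, 0, 0, -80, 6])

```text
time: 13.45
tool_pos: [0.594, 0.1742, 0.4953]
tcp_rot: [0.661, 0.75, 0.0, -0.0]
ft_force: [0.3, 0.2, 0.1]
gripper_width: 0.0599
```

Request:
step_arm(moves=[0, 0, 2, 0, 0, -8.5, 6, 0, 0, 6, 0, 0, -9.5, 6, 0, 0, 10, 0, 0, -9.5, 6, 0, 0, 10, 0, 0, -9.5, 6])

```text
time: 13.85
tool_pos: [0.5924, 0.1719, 0.39]
tcp_rot: [0.599, 0.801, -0.004, -0.002]
ft_force: [-0.5, -0.1, -0.6]
gripper_width: 0.0599
```

```bash
sed -n 1,19p m.py > m2.py; python3 m2.py | grep -E 'lev|green|white|pink'; python3 - <<'E'
from h import *
cap('wrist','w4.png')
s=robot.get_state();print(s['tool_pos'],s['gripper_width'],s['q'])
print(mv([.594,.172,.24],106.4))
E
```

```text
scene green 21 [352.5 237.3] med [0.617 0.216 0.052] min [0.604 0.213 0.045] max [0.632 0.226 0.058]
scene white 115 [239.6 190.1] med [ 0.419 -0.125  0.149] min [ 0.397 -0.144  0.144] max [ 0.439 -0.104  0.156]
scene white 19 [235.4 227.7] med [ 0.537 -0.157  0.096] min [ 0.513 -0.175  0.09 ] max [ 0.546 -0.149  0.103]
scene lev 4401 [335.1  82.7] med [0.552 0.142 0.632] min [0.363 0.081 0.442] max [0.644 0.209 0.69 ]
scene lev 194 [202.8 232.1] med [ 0.599 -0.264  0.198] min [ 0.586 -0.29   0.109] max [ 0.611 -0.231  0.208]
scene pink 266 [241.8 208.3] med [ 0.442 -0.125  0.085] min [ 0.425 -0.15   0.024] max [ 0.451 -0.1    0.123]
side green 66 [283.1 299.2] med [0.548 0.203 0.05 ] min [0.537 0.187 0.04 ] max [0.558 0.209 0.052]
side green 65 [252.7 304.8] med [0.615 0.222 0.05 ] min [0.605 0.206 0.039] max [0.626 0.228 0.053]
side white 100 [291.  156.1] med [ 0.556 -0.316  0.091] min [ 0.536 -0.341  0.088] max [ 0.575 -0.294  0.093]
side white 668 [292.2 181.7] med [ 0.548 -0.178  0.091] min [ 0.496 -0.25   0.088] max [ 0.589 -0.128  0.098]
side white 182 [339.  180.8] med [ 0.416 -0.119  0.149] min [ 0.394 -0.143  0.144] max [ 0.438 -0.1    0.151]
side white 44 [260.7 277. ] med [0.601 0.175 0.092] min [0.593 0.165 0.083] max [0.607 0.181 0.094]
side lev 11 [283.4 162.3] med [ 0.577 -0.255  0.107] min [ 0.572 -0.259  0.1  ] max [ 0.579 -0.254  0.12 ]
side pink 403 [336.2 204.7] med [ 0.419 -0.098  0.082] min [ 0.395 -0.112  0.023] max [ 0.441 -0.093  0.12 ]
[0.59442906 0.17176418 0.39732013] 0.05982498176748545 [-0.76457187  0.29154458  0.5105227   1.57857863 -0.14619913  1.30767934
  1.62156439]
[ 3.000e-02 -7.000e-02  1.573e+01  1.100e-01 -1.000e-02 -7.000e-02]
```

View pics/w4.png

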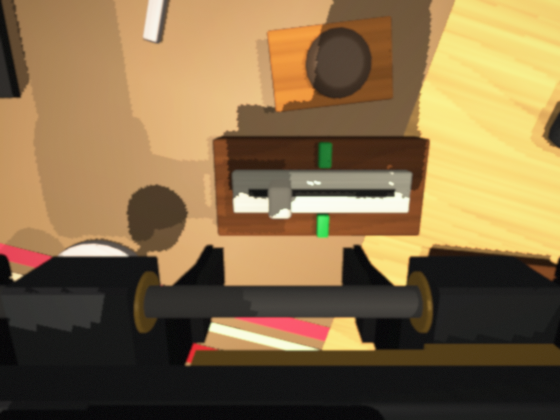

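Grip at about (280,200) centred near the jaws, tabs at (325,155) and (322,226). The scene cloud shows the lever bar back up at z≈0.198, as at the start. Now the exact offset from grip to marker.

```bash
python3 - <<'E'
from h import *
c=dict(np.load('/tmp/wrist.npz'));P=cloud(c);h=cv2.cvtColor(c['img'],cv2.COLOR_BGR2HSV);H,S,V=[h[...,i].astype(int) for i in range(3)]
a=np.radians(16.4);ex=np.array([np.cos(a),np.sin(a)]);ey=np.array([-np.sin(a),np.cos(a)])
def st(q,n):
    B=np.c_[q[:,:2]@ex,q[:,:2]@ey,q[:,2]];print(n,len(q),np.percentile(B,[2,50,98],0).round(4).tolist())
reg=(P[...,0]>.5)&(P[...,0]<.68)&(P[...,1]>.08)&(P[...,1]<.33)
g=reg&(H>45)&(H<80)&(S>120)&(V>50)
n,l,s,ce=cv2.connectedComponentsWithStats(g.astype(np.uint8))
for i in range(1,n):
    if s[i,4]>20:st(P[l==i],'green %s'%ce[i].round(1));st(P[(l==i)&(P[...,2]>.047)],' top')
st(P[reg&(P[...,2]>.088)&(P[...,2]<.1)],'grip')
m=reg&(P[...,2]>.036)&(P[...,2]<.046);r=cv2.minAreaRect(P[m][:,:2].astype(np.float32)*1000);print(r)
print('tcp',np.array([.5944,.1718])@ex,np.array([.5944,.1718])@ey)
E
```

```text
green [324.5 154.8] 357 [[0.5722, 0.0298, 0.0407], [0.5839, 0.0356, 0.0524], [0.5953, 0.0434, 0.0544]]
 top 339 [[0.5722, 0.0298, 0.0486], [0.583, 0.0353, 0.0525], [0.5951, 0.0415, 0.0544]]
green [322.3 225.4] 284 [[0.6422, 0.0298, 0.0489], [0.6531, 0.0355, 0.0525], [0.6652, 0.0415, 0.0543]]
 top 281 [[0.6422, 0.0298, 0.0493], [0.653, 0.0355, 0.0525], [0.6651, 0.0413, 0.0543]]
grip 719 [[0.6053, -0.0158, 0.0908], [0.6175, -0.0065, 0.0949], [0.6313, 0.0028, 0.0966]]
((559.8080444335938, 199.03887939453125), (150.43212890625, 209.84414672851562), 16.270244598388672)
tcp 0.6187224887522164 -0.003013621121423864
```

Request:
step_arm(moves=[-0.4, 0, 4.5, 0, 0, 0, 6, -0.4, 0, 9, 0, 0, 0, 6, -0.4, 0, 13, 0, 0, 0, 6, -0.4, 0, 15.3, 0, 0, 0, 6, -0.4, 0, 15.3, 0, 0, 0, 6, -0.4, 0, 15.3, 0, 0, 0, 1, -0.4, 0, 15.3, 0, 0, 0, 1, -0.4, 0, 15.3, 0, 0, 0, 1, -0.4, 0, 15.3, 0, 0, 0, 1, -0.4, 0, 15.3, 0, 0, 0, 1])

```text
time: 15.0
tool_pos: [0.5953, 0.168, 0.243]
tcp_rot: [0.599, 0.8, 0.0, 0.0]
ft_force: [-0.5, -0.1, 0.4]
gripper_width: 0.0277
```

Request:
step_arm(moves=[0, 0, 0, 0, 0, 0, 1, 0, 0, 0, 0, 0, 0, 1, 0.6, 0, 0, 0, 0, 0, 1, 1.4, 0, 0, 0, 0, 0, 1, 2.2, 0, 0, 0, 0, 0, 1, 3, 0, 0, 0, 0, 0, 1, 3.8, 0, 0, 0, 0, 0, 1, 4.2, 0, 0, 0, 0, 0, 1, 4.2, 0, 0, 0, 0, 0, 1, 4.2, 0, 0, 0, 0, 0, 1])

```text
time: 16.0
tool_pos: [0.5828, 0.2101, 0.2425]
tcp_rot: [0.599, 0.801, 0.001, -0.0]
ft_force: [-1.0, 1.0, 4.6]
gripper_width: 0.0195
```

```bash
python3 - <<'E'
from h import *
s=robot.get_state();a=np.radians(16.4);print(s['tool_pos'],s['gripper_width'],s['ft_force'],s['tool_pos'][:2]@[-np.sin(a),np.cos(a)])
E
```

```text
[0.58280259 0.21011943 0.24253526] 0.019547075069867588 [-0.9716755   0.95437513  4.55887671] 0.03702117673207959
```

Request:
step_arm(moves=[0, 0, 0, 0, 0, 0, 3.5, 0, 0, 0, 0, 0, 0, 5, 0, 0, 0, 0, 0, 0, 6, 0, 0, 0, 0, 0, 0, 6, 0, 0, -4, 0, 0, 0, 6, 0, 0, -8, 0, 0, 0, 6, 0, 0, -12, 0, 0, 0, 6, 0, 0, -15.3, 0, 0, 0, 6, 0, 0, -15.3, 0, 0, 0, 6, 0, 0, -15.3, 0, 0, 0, 6])

```text
time: 17.0
tool_pos: [0.5833, 0.2082, 0.3958]
tcp_rot: [0.599, 0.8, 0.001, 0.0]
ft_force: [0.2, 0.0, -0.6]
gripper_width: 0.0599
```

```bash
cat > f.py <<'E'
from h import *
a=np.radians(16.4);ex=np.array([np.cos(a),np.sin(a)]);ey=np.array([-np.sin(a),np.cos(a)])
for cn in('wrist','side','scene'):
    c=cap(cn,'f_%s.png'%cn);P=cloud(c);h=cv2.cvtColor(c['img'],cv2.COLOR_BGR2HSV);H,S,V=[h[...,i].astype(int) for i in range(3)]
    def st(q,n):
        if len(q)<5: return
        B=np.c_[q[:,:2]@ex,q[:,:2]@ey,q[:,2]];print(cn,n,len(q),np.percentile(B,[2,50,98],0).round(4).tolist())
    reg=(P[...,0]>.5)&(P[...,0]<.68)&(P[...,1]>.08)&(P[...,1]<.33)
    g=reg&(H>45)&(H<80)&(S>120)&(V>50)
    n,l,s,ce=cv2.connectedComponentsWithStats(g.astype(np.uint8))
    for i in range(1,n):
        if s[i,4]>15:st(P[(l==i)&(P[...,2]>.047)],'tab')
    st(P[reg&(P[...,2]>.088)&(P[...,2]<.1)],'grip')
print(robot.get_state()['tool_pos'])
E
python3 f.py
```

```text
wrist tab 330 [[0.5725, 0.0303, 0.0507], [0.5836, 0.0359, 0.0526], [0.5959, 0.0416, 0.0545]]
wrist tab 196 [[0.6469, 0.0309, 0.0513], [0.6556, 0.0359, 0.0528], [0.6651, 0.0409, 0.0541]]
wrist grip 729 [[0.6053, 0.0274, 0.09], [0.6177, 0.0366, 0.0948], [0.6317, 0.046, 0.0966]]
side tab 51 [[0.5719, 0.0322, 0.0478], [0.5826, 0.0393, 0.0504], [0.5934, 0.0446, 0.0527]]
side tab 52 [[0.6423, 0.0319, 0.0474], [0.6527, 0.0388, 0.0503], [0.6639, 0.0447, 0.0527]]
side grip 98 [[0.604, 0.03, 0.0889], [0.6175, 0.0408, 0.0925], [0.6309, 0.0486, 0.0951]]
scene tab 15 [[0.6464, 0.0302, 0.048], [0.6579, 0.0336, 0.05], [0.6672, 0.0401, 0.0543]]
scene grip 40 [[0.6089, 0.0251, 0.0887], [0.624, 0.0341, 0.0932], [0.6361, 0.0445, 0.0981]]
[0.582914   0.20822637 0.39381444]
```

View pics/f_wrist.png

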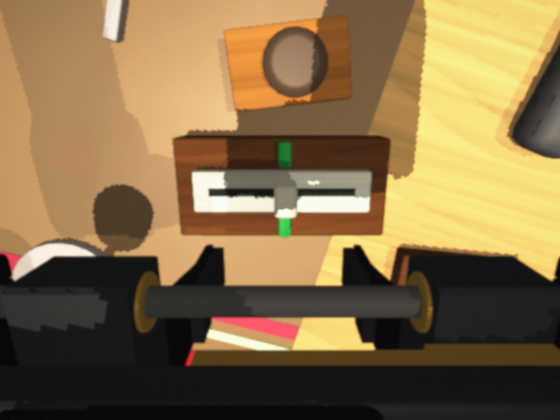

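Grip (286,198) sits between the tabs (285,153)/(285,227). All three views put the offset at 1 mm or less. One last overall check.

View pics/f_scene.png

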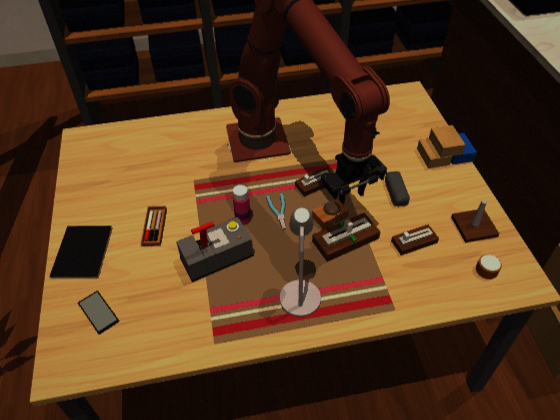

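The can stands upright at (240,200), the lever is up at (203,232), the grip is at the marker (348,233), and everything else looks unmoved. Handing in.

```bash
python3 -c "
from plant import robot
print(robot.sign_off())"
```

```text
the job is handed in; nothing more can be done
None
```

The job is done in the order asked and handed in at about 17 s of the 70 s allowed.

- **Can:** I moved it to about (0.42, −0.12), upright and roughly 0.17 m to the side of where the lever's bar comes down.
- **Test button:** I pressed it with closed fingers. The lever dropped by itself, and the cloud and the wrist image showed the bar at its dropped position.
- **Lever:** I swung it back past vertical and let go. It stayed up: the bar measured z ≈ 0.198 m, the same as at the start, and the last picture still shows it up.
- **Dimmer:** I slid the grip to the marker after the lever was up. It sits about 0.8–0.9 mm past the marker towards +y by the wrist and side views. The coarser scene view reads within about 1 mm, and I left it there.
- **Other things:** In the last picture the other items look unmoved, and the gripper was open about 15 cm above the dimmer, touching nothing. I checked this by eye only, without measuring each item.

No check failed. While gripping the dimmer, the arm's own position read about 1.5 mm off the marker, which is within the stated 2 mm calibration.

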